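Load the last chocolate box on end and lift the carrier

ROBOT

A 6-joint arm with a two-finger parallel gripper is mounted at the origin on the work surface. World frame = base frame: x ahead of the robot, y to its left, z up, the work surface at z = 0. Lengths are in mm, angles in rad, forces in N, time in s.
With the tool pointing down it reaches from about 300 to 875 mm from the base axis. Payload 6.4 kg.
Tool frame: the origin (TCP) lies midway between the tips of the shut fingers; the grasp point (between the pads) lies 19 mm behind it; z points along the fingers, y is the line along which they close (so a half turn about z gives the same grasp; the last joint's range is limited). The gripper opens to 88 mm and grips with 3 to 60 N. Pads are 18 mm wide; open, the fingers measure 123 mm over their backs; the gripper's body (75 mm by 187 mm) begins 45 mm behind the grasp point.
Start: joints at [-1.431, 0.181, 1.607, -0, 1.354, -0.206], TCP at [194.912, -540.972, 238.714] pointing down, gripper open.
Joint ranges: [-2.99, 2.99], [-0.89, 2.07], [0.3, 2.58], [-1.14, 4.28], [0, 2.63], [-3.12, 3.12]. Speed limits (rad/s): [2.57, 2.57, 3.01, 3.14, 3.14, 3.14].

INTERFACE

Orientations are given as [roll, pitch, yaw] about the fixed x, y, z axes, in that order (R = Rz(yaw) Ry(pitch) Rx(roll)).
In Python, from workcell import status, eyes, ticket gives the robot as it stands.
- The arm moves only by the tool play_rows, never from a script. Its argument "steps" is a list of rows, each an object of numbers: "claw": the opening, from -1 (shut) to 1 (fully open); "dx", "dy", "dz": the shift along the tool's x, y, z in mm; "rx", "ry", "rz": the turn, a rotation vector about the tool's x, y, z in rad. In form: [{"claw": .., "dx": .., "dy": .., "dz": .., "rx": .., "ry": .., "rz": ..}, ...]. A call has 1 to 20 rows; each row is the pose to reach, as a shift and turn from the pose commanded when the call began, along the tool's axes at that moment; what a row does not reach only later rows make up. A row lasts 1/12 s, in which the tool goes at most 41.7 mm and 7.16 degrees, less where a joint would pass 70% of its speed; a pose out of reach is approached as far as the arm can. A call with a gripper value outside its range is refused whole. The fingers move at their own pace and stop on an object; "squeeze" is the grip in N (left out, the last holds). Time passes only in rows, so rows that repeat a pose let the fingers close. It gives the time, the measured TCP pose, the force, the opening and the grip force at its end, in the units of the state.
- status.read_state(): the state, without advancing time (a new reading comes with each control period).
- eyes.capture(name): name is "scene" or "side" or "wrist"; returns the picture (420x560x3 uint8, red, green, blue); there is no depth.
- eyes.camera_params(name): a dict with "camera_matrix" (3x3 intrinsics, pixels), "world_from_camera" (4x4, takes a point from camera to world coordinates). Camera axes: x right, y up, looking along -z (the intrinsics and any distortion apply to the point x, -y, -z); pixel columns grow to the right and rows downward; lengths in mm; the calibration is good to about 2 mm. A picture is of the moment at which its call begins: read the wrist's pose just before it. camera_params takes no time and is no camera call; for the wrist camera it gives the pose at the moment of the call.
- ticket.sign_off(): hands the job in; it is judged then, once.
The state is a dict: "t": time; "q": joint angles; "qd": joint speeds; "joint_torque": joint torques, N m; "tool_pos": TCP position; "orientation": TCP orientation; "ft_force": force on the tool from outside, world axes, zero at the start; "torque": the same for the moment, N m; "finger_gap": finger opening in mm; "grip_force": force on a finger pad.
Only numpy, scipy, OpenCV 4.12 (cv2) and the standard library are available. Lean on these libraries where they do the work, as an engineer would, in place of code of your own. Each camera call takes 0.05 s, during which the arm holds its last target. There are 200 camera calls.

TASK

Finish loading the small wooden carrier: take the slim chocolate-bar box that lies flat on the counter, stand it upright on its narrow end in the carrier's free trough, set down gently like the box already standing in the other trough, and let go of it. Then take the carrier by its dowel handle, lift it level about 12 cm above the counter with both boxes still standing upright in it, and finish while holding it there, level and still, ready to hand over. Leave everything else on the counter where it is.

Things in the scene. Friction and masses are not known exactly. Their poses are not given: they have to be found in the camera images.
- carrier: Wooden hand carrier (trug) with a dowel handle, 148 mm long (its x), 164 wide (y), 146 high, about 0.4 kg. Origin: centre of its underside, z up. A trough runs along each long side; the one at y = +58 mm holds the loaded box, the one at y = -58 is free. End boards at x = +-70, 8 thick: full width up to z 45, 102 wide up to 61, then uprights 44 wide up to 146.
- handle (a point): Middle of the carrier's handle: a round wooden dowel 18 mm thick along the carrier's x, 132 mm free between the uprights, its axis 138 mm above the carrier's underside, over its centre line.
- free_trough (a point): Centre of the free trough's floor, (0, -58, 10) mm in the carrier's frame, same axes. Trough 132 mm long (x), 32 wide (y), its walls 28 high: outer rail 8 mm thick, inner rail 6 mm. Between the two inner rails lies a closed deck, level with the rail tops (38 mm above the underside). The other trough is its mirror image.
- bar_box: The loose chocolate-bar box: rigid kraft carton with a dark sleeve, 110 x 60 x 22 mm, about 0.12 kg, at first flat on the counter. Origin: centre of the broad face it lies on; x along its 110 mm length, y along its 60 mm width, z through its 22 mm thickness (up at first). Standing on its narrow end its x is vertical, either way up.
- bar_centre (a point): Centre of the loose bar box (11 mm along its z from bar_box); same axes.
- loaded_box: An identical box, 110 x 60 x 22 mm, standing on end in the carrier's other trough, its top 120 mm above the carrier's underside. Origin: centre of its foot, z up, y through its 22 mm thickness.
- praline_box: Bystander, to be left alone: square gift box, 120 x 120 x 34 mm, lying flat near the left edge of the work area. Origin at the centre of its underside.
- spool: Bystander, to be left alone: ivory ribbon spool, 62 mm across, 28 mm high, in the middle of the work area. Origin at the centre of its underside.
- jar: Bystander, to be left alone: small dark jar, 60 mm across, 75 mm high, in the middle of the work area. Origin at the centre of its underside.
- bottle: Bystander, to be left alone: amber bottle, 52 mm across, 170 mm high, far left. Origin at the centre of its underside.
- tall_jar: Bystander, to be left alone: jar 70 mm across, 110 mm high, far right. Origin at the centre of its underside.
- cloche: Bystander, to be left alone: glass dome on a round wooden base, 190 mm across, 203 mm high, heavy, far middle. Origin at the centre of its underside.
- tongs: Bystander, to be left alone: steel serving tongs, about 195 mm long, 40 mm wide, 10 mm high, lying near the right edge of the work area. Origin at the centre of its underside.
Mind the look-alikes: they are no part of the job. Leave any yellow look-alike of the bar_box alone. What is shaped like the carrier but pink is not meant.

How it is judged:
By the outcome, as a careful person would: the job done as asked, in the order asked, and still so for the second after the job is handed in, while the arm keeps its last pose, push and grip.
It also fails if it takes over 72 s, if anything falls off the work surface, if the arm or the gripper's body presses on something with over 40 N, if the wrist force passes 120 N, or if a joint passes its speed limit or range.

## Working session

There is one attempt and no reset: what is moved stays moved. The work goes in short steps, Python scripts to look and compute and a tool call to move; the robot and the scene stay as the last step left them, time stands still between calls to the robot, and variables do not carry over. Pictures are saved under pics/ and viewed, at most 10 in all, crops included, and the job is handed in when it is done.

Besides the shell and the picture viewer there is one more tool, called after "Request:" as name(argument=value, ...), one argument or row to a line, values as JSON. play_rows: Moves the arm, as the interface text tells. Its arguments: {"type":"object","properties":{"steps":{"type":"array"},"squeeze":{"type":"number"}},"required":["steps"]}

```bash
mkdir -p pics; ls
python3 - <<'E'
from workcell import status, eyes
import cv2,numpy as np
np.set_printoptions(precision=2,suppress=True)
print(status.read_state())
for n in ("scene","side"):
    im=eyes.capture(n); cv2.imwrite(f"pics/{n}0.png",im[:,:,::-1]); p=eyes.camera_params(n); print(p)
E
```

```text
pics
{'t': 0.0, 'q': array([-1.43,  0.18,  1.61,  0.  ,  1.35, -0.21]), 'qd': array([ 0.,  0., -0., -0.,  0., -0.]), 'joint_torque': array([ -0.  , -43.39, -34.19,   0.07,   0.04,  -0.  ]), 'tool_pos': array([ 194.84, -540.43,  237.84]), 'orientation': array([-3.14, -0.  ,  0.35]), 'ft_force': array([-0.37, -0.27, -0.51]), 'torque': array([ 0.01, -0.03, -0.01]), 'grip_force': 0.0, 'finger_gap': 88.1341829054384}
{'camera_matrix': array([[536.46,   0.  , 287.08],
       [  0.  , 536.46, 208.17],
       [  0.  ,   0.  ,   1.  ]]), 'world_from_camera': array([[   0.1 ,   -0.84,    0.53, 1397.54],
       [   1.  ,    0.07,   -0.06,  -92.12],
       [   0.01,    0.54,    0.84, 1469.54],
       [   0.  ,    0.  ,    0.  ,    1.  ]])}
{'camera_matrix': array([[530.42,   0.  , 279.51],
       [  0.  , 530.42, 217.29],
       [  0.  ,   0.  ,   1.  ]]), 'world_from_camera': array([[    0.99,     0.12,    -0.1 ,   371.47],
       [   -0.16,     0.74,    -0.65, -1063.82],
       [   -0.  ,     0.66,     0.75,  1351.71],
       [    0.  ,     0.  ,     0.  ,     1.  ]])}
```

View pics/scene0.png

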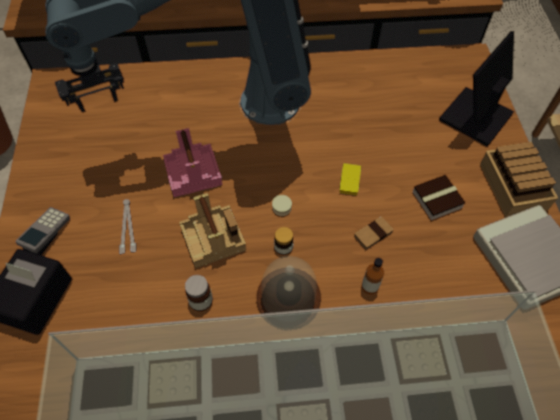

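View pics/side0.png

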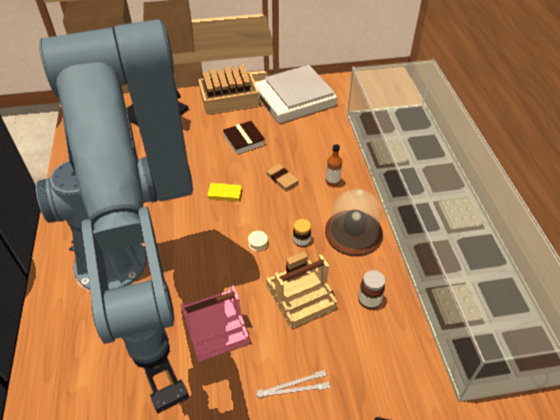

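Scene view: kraft bar box at about (374,233), wood carrier at about (213,235) with loaded box at (233,222). The pink carrier and yellow box are decoys. In the side view the bar is at (283,177) and the carrier at (302,288).

```bash
cat > h.py <<'E'
import cv2,numpy as np
from workcell import status, eyes
from scipy.spatial.transform import Rotation as R
np.set_printoptions(precision=2,suppress=True)
def ray(p,uv):
    K=p["camera_matrix"];T=p["world_from_camera"]
    d=np.linalg.inv(K)@np.array([uv[0],uv[1],1.]); d=T[:3,:3]@np.array([d[0],-d[1],-d[2]])
    return T[:3,3],d/np.linalg.norm(d)
def plane(p,uv,z):
    o,d=ray(p,uv); return o+d*(z-o[2])/d[2]
def tri(obs):
    A=np.zeros((3,3));b=np.zeros(3);L=[ray(p,u) for p,u in obs]
    for o,d in L:
        M=np.eye(3)-np.outer(d,d);A+=M;b+=M@o
    x=np.linalg.solve(A,b); return x,[np.linalg.norm(np.cross(x-o,d)) for o,d in L]
def proj(p,X):
    T=p["world_from_camera"];c=T[:3,:3].T@(np.array(X)-T[:3,3]);q=p["camera_matrix"]@np.array([c[0],-c[1],-c[2]]);return q[:2]/q[2]
E
python3 - <<'E'
from h import *
s=eyes.camera_params("scene");d=eyes.camera_params("side");w=eyes.camera_params("wrist")
print(tri([(s,(374,233)),(d,(283,177))]),plane(s,(374,233),22),plane(d,(283,177),22))
for uv in [(213,235)]: print(plane(s,uv,45))
print(plane(d,(302,288),45))
print(w)
for n,uvs in (("scene",[(282,204),(284,240),(373,280),(289,295),(200,293),(128,228),(192,170),(350,179),(438,196)]),):
    for uv in uvs: print(uv,plane(s,uv,20))
# crops x4
a=cv2.imread("pics/scene0.png")[180:280,160:260];b=cv2.imread("pics/side0.png")[240:340,250:350]
cv2.imwrite("pics/c.png",np.hstack([cv2.resize(x,(400,400),interpolation=cv2.INTER_CUBIC) for x in (a,b)]))
E
```

```text
(array([596.83, 275.57,  13.49]), [np.float64(0.23247139192984773), np.float64(0.23247139192983762)]) [601.29 273.59  22.  ] [595.52 266.8   22.  ]
[ 577.2  -222.34   45.  ]
[ 571.18 -220.6    45.  ]
{'camera_matrix': array([[301.08,   0.  , 275.67],
       [  0.  , 301.08, 210.37],
       [  0.  ,   0.  ,   1.  ]]), 'world_from_camera': array([[   0.34,    0.9 ,    0.29,  268.35],
       [  -0.94,    0.32,    0.1 , -513.53],
       [  -0.  ,   -0.3 ,    0.95,  383.6 ],
       [   0.  ,    0.  ,    0.  ,    1.  ]])}
(282, 204) [467.96  -1.58  20.  ]
(284, 240) [599.97  -7.42  20.  ]
(373, 280) [757.68 242.02  20.  ]
(289, 295) [782.53  -9.84  20.  ]
(200, 293) [ 752.92 -266.43   20.  ]
(128, 228) [ 514.25 -487.13   20.  ]
(192, 170) [ 306.92 -288.82   20.  ]
(350, 179) [389.55 232.15  20.  ]
(438, 196) [481.84 507.59  20.  ]
```

View pics/c.png

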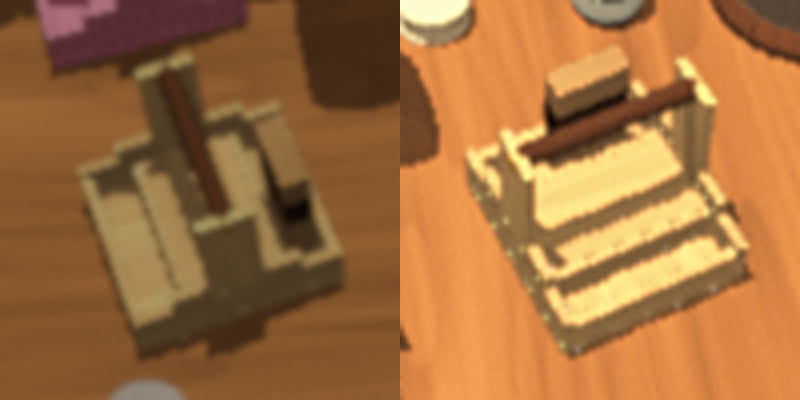

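The crop shows the free trough on the world −y side. The loaded box is on the +y side, and the handle ends are clear in both views. Next is the wrist view.

Request:
play_rows(
  steps=[
    {"claw": 1, "dx": 340, "dy": -100, "dz": -60},
    {"claw": 1, "dx": 340, "dy": -100, "dz": -60},
    {"claw": 1, "dx": 340, "dy": -100, "dz": -60},
    {"claw": 1, "dx": 340, "dy": -100, "dz": -60},
    {"claw": 1, "dx": 340, "dy": -100, "dz": -60},
    {"claw": 1, "dx": 340, "dy": -100, "dz": -60},
    {"claw": 1, "dx": 340, "dy": -100, "dz": -60},
    {"claw": 1, "dx": 340, "dy": -100, "dz": -60},
    {"claw": 1, "dx": 340, "dy": -100, "dz": -60},
    {"claw": 1, "dx": 340, "dy": -100, "dz": -60},
    {"claw": 1, "dx": 340, "dy": -100, "dz": -60},
    {"claw": 1, "dx": 340, "dy": -100, "dz": -60},
  ],
)

```text
schema error: expected keys claw, dx, dy, dz, rx, ry, rz
```

```bash
cat >> h.py <<'E'
import json
def snap(tag,cams=("wrist",)):
    st=status.read_state()
    for c in cams:
        p=eyes.camera_params(c); im=eyes.capture(c)[:,:,::-1]
        cv2.imwrite(f"pics/{tag}_{c}.png",im)
        json.dump({k:v.tolist() for k,v in p.items()},open(f"pics/{tag}_{c}.json","w"))
    open("states.jsonl","a").write(json.dumps([st[k].tolist() for k in("q","tool_pos","orientation")])+"\n")
    print(st["t"],st["q"],st["tool_pos"],st["orientation"],st["ft_force"],st["finger_gap"],st["grip_force"])
def load(tag,c="wrist"):
    return cv2.imread(f"pics/{tag}_{c}.png"),{k:np.array(v) for k,v in json.load(open(f"pics/{tag}_{c}.json")).items()}
E
python3 -c "
from h import *
snap('a')"
```

```text
0.1 [-1.43  0.18  1.61 -0.    1.35 -0.21] [ 194.84 -540.5   237.93] [-3.14 -0.    0.35] [-0.69  0.16  0.84] 88.26899116729926 0.0
```

View pics/a_wrist.png

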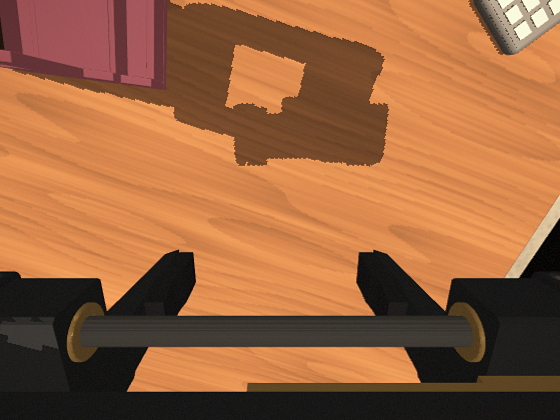

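Row keys must all be given. The wrist view shows the fingers along the bottom, with tips near (190,255) and (362,255). The free view is on the tool +x side.

Request:
play_rows(
  steps=[
    {"claw": 1, "dx": 365, "dy": -170, "dz": -60, "rx": 0, "ry": 0, "rz": 0},
    {"claw": 1, "dx": 365, "dy": -170, "dz": -60, "rx": 0, "ry": 0, "rz": 0},
    {"claw": 1, "dx": 365, "dy": -170, "dz": -60, "rx": 0, "ry": 0, "rz": 0},
    {"claw": 1, "dx": 365, "dy": -170, "dz": -60, "rx": 0, "ry": 0, "rz": 0},
    {"claw": 1, "dx": 365, "dy": -170, "dz": -60, "rx": 0, "ry": 0, "rz": 0},
    {"claw": 1, "dx": 365, "dy": -170, "dz": -60, "rx": 0, "ry": 0, "rz": 0},
    {"claw": 1, "dx": 365, "dy": -170, "dz": -60, "rx": 0, "ry": 0, "rz": 0},
    {"claw": 1, "dx": 365, "dy": -170, "dz": -60, "rx": 0, "ry": 0, "rz": 0},
    {"claw": 1, "dx": 365, "dy": -170, "dz": -60, "rx": 0, "ry": 0, "rz": 0},
    {"claw": 1, "dx": 365, "dy": -170, "dz": -60, "rx": 0, "ry": 0, "rz": 0},
    {"claw": 1, "dx": 365, "dy": -170, "dz": -60, "rx": 0, "ry": 0, "rz": 0},
    {"claw": 1, "dx": 365, "dy": -170, "dz": -60, "rx": 0, "ry": 0, "rz": 0},
    {"claw": 1, "dx": 365, "dy": -170, "dz": -60, "rx": 0, "ry": 0, "rz": 0},
    {"claw": 1, "dx": 365, "dy": -170, "dz": -60, "rx": 0, "ry": 0, "rz": 0},
    {"claw": 1, "dx": 365, "dy": -170, "dz": -60, "rx": 0, "ry": 0, "rz": 0},
  ],
)

```text
t: 1.4
tool_pos: [479.7, -258.3, 298.3]
orientation: [-3.141, 0.001, 0.344]
ft_force: [0.3, -0.3, -0.1]
finger_gap: 87.9
grip_force: 0.0
```

```bash
python3 -c "
from h import *
snap('b')
s=eyes.camera_params('scene');d=eyes.camera_params('side')
for a,b in (((201.2,197.5),(281.2,278.7)),((214.5,232.5),(322.5,263))): print(tri([(s,a),(d,b)]))"
```

```text
1.4 [-0.71  0.07  1.61 -0.    1.46  0.52] [ 479.74 -258.33  298.32] [-3.14  0.    0.34] [ 0.3  -0.27 -0.12] 87.94506098137839 0.0
(array([ 504.87, -245.46,  144.81]), [np.float64(0.6914356358160784), np.float64(0.6914356358161597)])
(array([ 627.57, -209.95,  143.57]), [np.float64(1.612530988139076), np.float64(1.6125309881389838)])
```

View pics/b_wrist.png

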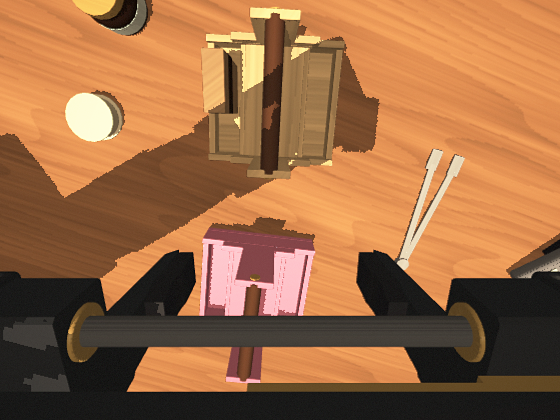

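Carrier in the wrist view: handle from about (274,15) to (270,172), loaded box at (218,80), free trough on the right around (318,95). The pink decoy is below it. I'll take a second viewpoint, then go on to the bar.

Request:
play_rows(
  steps=[
    {"claw": 1, "dx": 0, "dy": -120, "dz": 0, "rx": 0, "ry": 0, "rz": 0},
    {"claw": 1, "dx": 0, "dy": -120, "dz": 0, "rx": 0, "ry": 0, "rz": 0},
    {"claw": 1, "dx": 0, "dy": -120, "dz": 0, "rx": 0, "ry": 0, "rz": 0},
    {"claw": 1, "dx": 0, "dy": -120, "dz": 0, "rx": 0, "ry": 0, "rz": 0},
    {"claw": 1, "dx": 0, "dy": -120, "dz": 0, "rx": 0, "ry": 0, "rz": 0},
    {"claw": 1, "dx": 0, "dy": -120, "dz": 0, "rx": 0, "ry": 0, "rz": 0},
  ],
)

```text
t: 1.95
tool_pos: [440.1, -145.3, 299.1]
orientation: [3.14, -0.0, 0.345]
ft_force: [0.1, -0.8, -0.1]
finger_gap: 88.2
grip_force: 0.0
```

```bash
python3 -c "
from h import *
snap('c')"
```

```text
1.95 [-0.58 -0.13  1.8  -0.    1.47  0.65] [ 440.1  -145.32  299.09] [ 3.14 -0.    0.35] [ 0.13 -0.85 -0.12] 88.24152208486653 0.0
```

Request:
play_rows(
  steps=[
    {"claw": 1, "dx": 190, "dy": -340, "dz": 0, "rx": 0, "ry": 0, "rz": 0},
    {"claw": 1, "dx": 190, "dy": -340, "dz": 0, "rx": 0, "ry": 0, "rz": 0},
    {"claw": 1, "dx": 190, "dy": -340, "dz": 0, "rx": 0, "ry": 0, "rz": 0},
    {"claw": 1, "dx": 190, "dy": -340, "dz": 0, "rx": 0, "ry": 0, "rz": 0},
    {"claw": 1, "dx": 190, "dy": -340, "dz": 0, "rx": 0, "ry": 0, "rz": 0},
    {"claw": 1, "dx": 190, "dy": -340, "dz": 0, "rx": 0, "ry": 0, "rz": 0},
    {"claw": 1, "dx": 190, "dy": -340, "dz": 0, "rx": 0, "ry": 0, "rz": 0},
    {"claw": 1, "dx": 190, "dy": -340, "dz": 0, "rx": 0, "ry": 0, "rz": 0},
    {"claw": 1, "dx": 190, "dy": -340, "dz": 0, "rx": 0, "ry": 0, "rz": 0},
    {"claw": 1, "dx": 190, "dy": -340, "dz": 0, "rx": 0, "ry": 0, "rz": 0},
    {"claw": 1, "dx": 190, "dy": -340, "dz": 0, "rx": 0, "ry": 0, "rz": 0},
    {"claw": 1, "dx": 190, "dy": -340, "dz": 0, "rx": 0, "ry": 0, "rz": 0},
    {"claw": 1, "dx": 190, "dy": -340, "dz": 0, "rx": 0, "ry": 0, "rz": 0},
  ],
)

```text
t: 3.08
tool_pos: [504.0, 238.2, 298.2]
orientation: [3.141, 0.001, 0.344]
ft_force: [-0.6, -0.2, 0.1]
finger_gap: 88.2
grip_force: 0.0
```

```bash
python3 -c "
from h import *
snap('d')
D,p=load('d');B,pb=load('b');C,pc=load('c')
u=proj(p,(597,275,22));x=int(u[0])-66;y=max(0,int(u[1])-66);print('d org',x,y)
b0=(185,0);v=proj(pc,(575,-225,60));x2=int(v[0])-95;y2=max(0,int(v[1])-90);print('c org',x2,y2)
def cr(I,x,y,w,h): return cv2.resize(I[y:y+h,x:x+w],None,fx=4,fy=4,interpolation=cv2.INTER_CUBIC)
L=cr(D,x,y,110,130);print(L.shape)
cv2.imwrite('pics/d4.png',L)
cv2.imwrite('pics/bc4.png',np.hstack([cv2.resize(B[0:190,195:355],None,fx=2.5,fy=3,interpolation=cv2.INTER_CUBIC),cv2.resize(C[y2:y2+190,x2:x2+160],None,fx=2.5,fy=3,interpolation=cv2.INTER_CUBIC)]))
"
```

```text
3.0833 [ 0.23  0.1   1.58 -0.    1.47  1.46] [504.01 238.19 298.24] [3.14 0.   0.34] [-0.64 -0.24  0.12] 88.17226716341654 0.0
d org 207 30
c org 281 5
(520, 440, 3)
```

View pics/bc4.png

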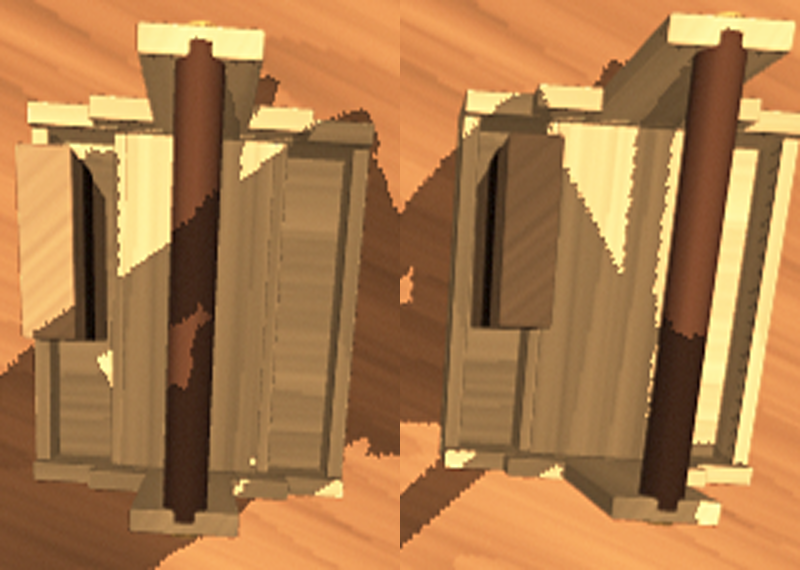

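View pics/d4.png

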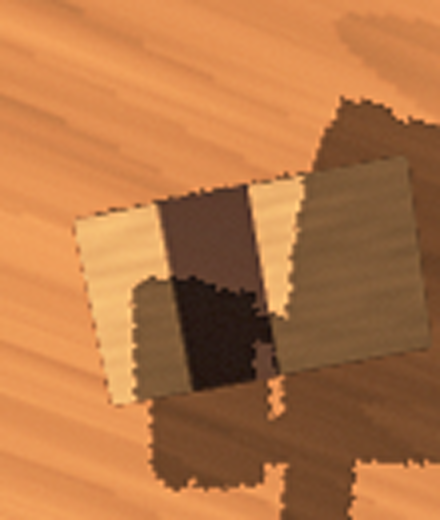

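In the bar crop, the top-face corners are near (75,218), (408,157), (430,347) and (115,405). In the carrier crops, the upright tops, board corners and loaded-box top are clear. Triangulating these points now.

```bash
python3 -c "
from h import *
D,p=load('d');B,pb=load('b');C,pc=load('c')
S=eyes.camera_params('scene');V=eyes.camera_params('side')
b=lambda x,y:(pb,(x/2.5+195-.3,y/3-.3)); c=lambda x,y:(pc,((x-400)/2.5+281-.3,y/3+5-.3))
P={'farOL':((138,27),(670,15)),'farOR':((267,30),(797,22)),'farIR':((263,58),(792,50)),'farIL':((139,54),(667,45)),
'nIL':((132,511),(613,498)),'nIR':((238,514),(720,500)),'nOR':((238,535),(718,525)),'nOL':((130,532),(613,520)),
'brdFL':((28,103),(465,92)),'brdNR':((343,495),(748,484)),'railNRin':((330,474),(738,466)),'brdNL':((34,481),(447,468)),
}
for k,(u,v) in P.items():
    x,e=tri([b(*u),c(*v)]);print(k,x,e[0])
q=[(75,218),(408,157),(430,347),(115,405)]
for u in q: print('bar',plane(p,(207+u[0]/4-.3,30+u[1]/4-.3),22))
# loaded box top
for v in [(505,135),(562,137),(552,327),(497,325)]: print('ld',plane(*c(*v),120))
"
cat states.jsonl
```

```text
farOL [ 627.47 -181.15  144.79] 0.3878900400358537
farOR [ 641.44 -223.29  144.45] 0.05502269529636048
farIR [ 633.97 -224.57  146.03] 0.08177883654659891
farIL [ 620.99 -183.61  143.99] 0.0023261948948995375
nIL [ 493.56 -222.69  143.02] 0.1782940396533707
nIR [ 507.49 -262.93  144.8 ] 0.36457528527204414
nOR [ 500.25 -265.62  145.25] 0.32177870415256193
nOL [ 487.26 -224.31  147.24] 0.002150550211941834
brdFL [ 610.51 -122.98   40.81] 0.04148865653115273
brdNR [ 517.72 -324.54   39.07] 0.25707250150015987
railNRin [ 523.62 -313.93   42.09] 0.8897793238012186
brdNL [ 469.94 -167.7    48.99] 0.11859266764208697
bar [590.36 338.74  22.  ]
bar [643.72 243.83  22.  ]
bar [592.3  215.45  22.  ]
bar [538.71 308.91  22.  ]
ld [ 585.36 -141.11  120.  ]
ld [ 592.33 -162.11  120.  ]
ld [ 537.38 -181.93  120.  ]
ld [ 530.31 -160.41  120.  ]
[[-1.4313148151413597, 0.1814402947109602, 1.6078718153240388, -6.79883418558264e-07, 1.3537743019233899, -0.20632815188320908], [194.8372680541378, -540.4979488459531, 237.93258730098694], [-3.1401304421859395, -0.00030537252874673904, 0.34580958716715826]]
[[-0.7117443734290729, 0.06858604336362197, 1.610844606597143, -0.00020162211616845692, 1.462890874898268, 0.5153520853018014], [479.7446481114044, -258.3257294726198, 298.3173619026565], [-3.1410572286544407, 0.0005336199924441676, 0.34372179790199553]]
[[-0.5756663608814422, -0.12634793945835493, 1.7993370521755978, -0.0003666382922089626, 1.4673051474301553, 0.6500636773582289], [440.09788152570843, -145.3217197051597, 299.09260969451844], [3.140338333558808, -0.0004954935066165955, 0.34510423869561335]]
[[0.22895410389038728, 0.09774081631684287, 1.579737295775564, -0.0007046589452352611, 1.4651416061912694, 1.4556087082323306], [504.00685625307494, 238.18629309159255, 298.23713757883485], [3.1410146901061333, 0.0011008126620142278, 0.3442160762955693]]
```

Request:
play_rows(
  steps=[
    {"claw": 1, "dx": 33, "dy": 4, "dz": 40, "rx": 0, "ry": 0, "rz": -0.6},
    {"claw": 1, "dx": 33, "dy": 4, "dz": 40, "rx": 0, "ry": 0, "rz": -0.6},
    {"claw": 1, "dx": 33, "dy": 4, "dz": 40, "rx": 0, "ry": 0, "rz": -0.6},
    {"claw": 1, "dx": 33, "dy": 4, "dz": 40, "rx": 0, "ry": 0, "rz": -0.6},
    {"claw": 1, "dx": 33, "dy": 4, "dz": 40, "rx": 0, "ry": 0, "rz": -0.6},
    {"claw": 1, "dx": 99, "dy": 11, "dz": 110, "rx": 0, "ry": 0, "rz": -1.742},
    {"claw": 1, "dx": 99, "dy": 11, "dz": 110, "rx": 0, "ry": 0, "rz": -1.742},
    {"claw": 1, "dx": 99, "dy": 11, "dz": 110, "rx": 0, "ry": 0, "rz": -1.742},
    {"claw": 1, "dx": 99, "dy": 11, "dz": 110, "rx": 0, "ry": 0, "rz": -1.742},
    {"claw": 1, "dx": 99, "dy": 11, "dz": 110, "rx": 0, "ry": 0, "rz": -1.742},
    {"claw": 1, "dx": 99, "dy": 11, "dz": 110, "rx": 0, "ry": 0, "rz": -1.742},
    {"claw": 1, "dx": 99, "dy": 11, "dz": 110, "rx": 0, "ry": 0, "rz": -1.742},
    {"claw": 1, "dx": 99, "dy": 11, "dz": 110, "rx": 0, "ry": 0, "rz": -1.742},
    {"claw": 1, "dx": 99, "dy": 11, "dz": 110, "rx": 0, "ry": 0, "rz": -1.742},
    {"claw": 1, "dx": 99, "dy": 11, "dz": 110, "rx": 0, "ry": 0, "rz": -1.742},
    {"claw": 1, "dx": 99, "dy": 11, "dz": 110, "rx": 0, "ry": 0, "rz": -1.742},
  ],
)

```text
t: 4.47
tool_pos: [600.9, 261.4, 189.0]
orientation: [3.141, 0.0, 2.083]
ft_force: [0.9, 0.7, 0.0]
finger_gap: 88.3
grip_force: 0.0
```

```bash
python3 -c "
from h import *
snap('e')"
```

```text
4.4667 [ 0.23  0.4   1.44 -0.    1.31 -0.28] [600.85 261.39 189.01] [3.14 0.   2.08] [0.9  0.69 0.02] 88.34280472013165 0.0
```

Request:
play_rows(
  steps=[
    {"claw": 1, "dx": 0, "dy": 0, "dz": 0, "rx": 0, "ry": 0.785, "rz": 0},
    {"claw": 1, "dx": 0, "dy": 0, "dz": 0, "rx": 0, "ry": 0.785, "rz": 0},
    {"claw": 1, "dx": 0, "dy": 0, "dz": 0, "rx": 0, "ry": 0.785, "rz": 0},
    {"claw": 1, "dx": 0, "dy": 0, "dz": 0, "rx": 0, "ry": 0.785, "rz": 0},
    {"claw": 1, "dx": 0, "dy": 0, "dz": 0, "rx": 0, "ry": 0.785, "rz": 0},
    {"claw": 1, "dx": 0, "dy": 0, "dz": 0, "rx": 0, "ry": 0.785, "rz": 0},
    {"claw": 1, "dx": 0, "dy": 0, "dz": 0, "rx": 0, "ry": 0.785, "rz": 0},
    {"claw": 1, "dx": 0, "dy": 0, "dz": 0, "rx": 0, "ry": 0.785, "rz": 0},
    {"claw": 1, "dx": 0, "dy": 0, "dz": 0, "rx": 0, "ry": 0.785, "rz": 0},
  ],
)

```text
t: 5.27
tool_pos: [600.5, 262.7, 188.1]
orientation: [-3.139, -0.783, 2.084]
ft_force: [0.7, -0.7, -0.1]
finger_gap: 87.8
grip_force: 0.0
```

```bash
python3 -c "
from h import *
snap('f')"
cat > kin.py <<'E'
from h import *
from scipy.optimize import least_squares
ang=[]
L=[json.loads(l) for l in open("states.jsonl")]
Ry=lambda a:R.from_euler('y',a);Rz=lambda a:R.from_euler('z',a)
def fk(q,P):
    h,a1,d,L2,L3,e,L6,o6,s4,s6=P
    A=Rz(q[0]); p=A.apply([a1,d,h]); A=A*Ry(q[1]); p=p+A.apply([0,0,L2]); A=A*Ry(q[2]); p=p+A.apply([e,0,L3])
    A=A*Rz(s4*q[3])*Ry(q[4]); p=p+A.apply([0,0,L6]); A=A*Rz(s6*q[5]+o6); return p,A
def fit():
    best=None
    for s4 in(1,-1):
      for s6 in (1,-1):
        for o6 in (0,1.57,3.14,-1.57):
          def f(P):
            r=[]
            for q,t,o in L:
                p,A=fk(q,list(P)+[s4,s6]); r+=list(p-np.array(t)); r+=list(200*(A.inv()*R.from_euler('xyz',o)).as_rotvec())
            return r
          s=least_squares(f,[300,0,117,450,450,0,250,o6])
          if best is None or s.cost<best[0]: best=(s.cost,list(s.x)+[s4,s6],np.abs(s.fun).max())
    return best
if __name__=="__main__":
    b=fit();print(b[0],b[2],np.array(b[1])); json.dump(b[1],open("kin.json","w"))
E
python3 kin.py
```

```text
5.2667 [-0.07  0.61  1.32  0.63  1.68 -0.66] [600.45 262.67 188.15] [-3.14 -0.78  2.08] [ 0.67 -0.7  -0.14] 87.82453277324691 0.0
3.437942054599588e-20 1.3943690646556206e-10 [313.4    0.   117.8  438.2  514.5   85.5  311.47   1.57   1.     1.  ]
```

```bash
cat >> kin.py <<'E'
LO=np.array([-2.99,-.89,.3,-1.14,0,-3.12]);HI=np.array([2.99,2.07,2.58,4.28,2.63,3.12])
def ik(T,A,q0):
    P=json.load(open("kin.json"))
    def f(q):
        p,B=fk(q,P); return np.r_[(p-T)/1000,(B.inv()*A).as_rotvec()]
    s=least_squares(f,np.clip(q0,LO+.01,HI-.01),bounds=(LO,HI)); return s.x,np.abs(s.fun).max()
def rot(z,y):
    z=np.array(z)/np.linalg.norm(z);y=np.array(y)/np.linalg.norm(y);return R.from_matrix(np.c_[np.cross(y,z),y,z])
E
python3 - <<'E'
from kin import *
from math import *
u=np.array([cos(-1.056),sin(-1.056),0]);v=np.array([cos(.515),sin(.515),0]);ex=np.array([cos(.3),sin(.3),0]);ey=np.array([-sin(.3),cos(.3),0]);Z=np.array([0,0,1.])
s=sqrt(.5)
Ap=rot(-u*s-Z*s,v)
# place: y_tool = -ex (half turn) 
Aq=rot(ey*s-Z*s,-ex)
q0=status.read_state()["q"]
print("cur vs pick rot",(R.from_euler('xyz',status.read_state()["orientation"]).inv()*Ap).as_rotvec())
g=np.array([592,277,0])+18*u
for n,T,A in (("pick",g+[0,0,11.5],Ap),("lift",g+[0,0,200],Ap)):
    q,e=ik(T,A,q0);print(n,q,e)
tr=np.array([564,-223.5,0])-58*ey
print("trough",tr)
for n,T in (("hi",tr+[0,0,245]),("place",tr+[0,0,83]),("mid",np.array([590,0,245.])),("lowstart",np.array([600,240,245.]))):
    best=[]
    for k in range(40):
        x0=np.random.default_rng(k).uniform(LO,HI); q,e=ik(T,Aq,x0)
        if e<1e-4 and not any(np.abs(q-b).max()<.02 for b in best): best.append(q)
    print(n,*best,sep="\n ")
E
```

```text
cur vs pick rot [-0.  0.  0.]
pick [-0.07  0.86  1.33  0.63  1.48 -0.82] 1.4779288903810083e-15
lift [-0.07  0.6   1.32  0.64  1.7  -0.66] 1.2164491636212915e-14
trough [ 581.14 -278.91    0.  ]
hi
 [-0.79  0.77  0.95  0.39  2.11  2.13]
place
 [-0.79  0.94  1.    0.35  1.9   2.04]
mid
 [-0.48  0.5   1.37  0.55  1.84  2.35]
lowstart
 [-0.13  0.46  1.43  0.7   1.63  2.61]
```

Request:
play_rows(
  steps=[
    {"claw": 1, "dx": -25, "dy": 0, "dz": 25, "rx": 0, "ry": 0, "rz": 0},
    {"claw": 1, "dx": -50, "dy": 0, "dz": 50, "rx": 0, "ry": 0, "rz": 0},
    {"claw": 1, "dx": -75, "dy": 0, "dz": 75, "rx": 0, "ry": 0, "rz": 0},
    {"claw": 1, "dx": -95, "dy": 0, "dz": 95, "rx": 0, "ry": 0, "rz": 0},
    {"claw": 1, "dx": -105, "dy": 0, "dz": 105, "rx": 0, "ry": 0, "rz": 0},
    {"claw": 1, "dx": -112, "dy": 0, "dz": 112, "rx": 0, "ry": 0, "rz": 0},
    {"claw": 1, "dx": -118, "dy": 0, "dz": 118, "rx": 0, "ry": 0, "rz": 0},
    {"claw": 1, "dx": -122, "dy": 0, "dz": 122, "rx": 0, "ry": 0, "rz": 0},
    {"claw": 1, "dx": -124.5, "dy": 0, "dz": 124.5, "rx": 0, "ry": 0, "rz": 0},
    {"claw": 1, "dx": -124.5, "dy": 0, "dz": 124.5, "rx": 0, "ry": 0, "rz": 0},
  ],
)

```text
t: 6.15
tool_pos: [600.9, 263.0, 13.1]
orientation: [3.14, -0.784, 2.089]
ft_force: [0.8, 0.0, -0.1]
finger_gap: 87.9
grip_force: 0.0
```

```bash
python3 -c "
from h import *
snap('g',('wrist','side'))
a=load('g')[0];b=load('g','side')[0]
cv2.imwrite('pics/g4.png',np.hstack([a[:,100:460],cv2.resize(b[110:250,220:360],(420,420),interpolation=cv2.INTER_CUBIC)]))"
```

```text
6.15 [-0.07  0.86  1.33  0.63  1.48 -0.82] [600.89 263.04  13.13] [ 3.14 -0.78  2.09] [ 0.78  0.   -0.14] 87.89860214364411 0.0
```

View pics/g4.png

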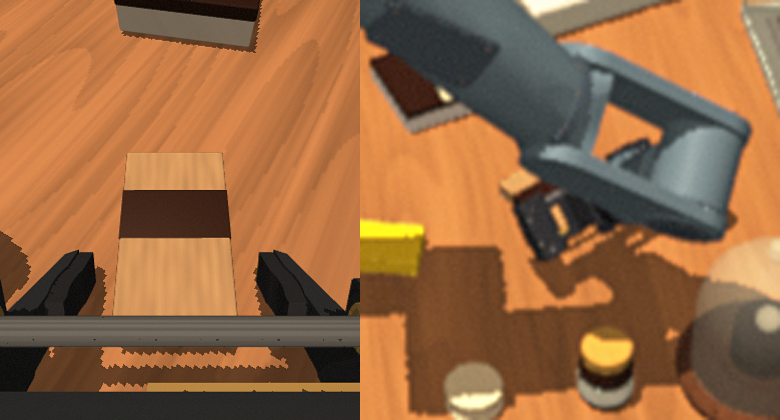

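The bar is centred between the fingers (foot edge at row 153, columns 227–322 of the full wrist image). Measuring the foot edge, then closing.

```bash
python3 -c "
from h import *
I,p=load('g')
a=plane(p,(227,153),22);b=plane(p,(322,153),22);m=(a+b)/2;print(a,b,np.linalg.norm(a-b),m)
u=np.array([np.cos(-1.056),np.sin(-1.056),0]);t=status.read_state()['tool_pos'];print('foot from tcp',(m-t)@u)
D,pd=load('d')
q=[(75,218),(115,405)]
for (x,y),w in zip(q,((322,153),(227,153))):
  print(tri([(pd,(207+x/4-.3,30+y/4-.3)),(p,w)]))
"
```

```text
[539.41 309.14  22.  ] [590.6  338.35  22.  ] 58.94044474451648 [565.   323.75  22.  ]
foot from tcp -70.71927021557767
(array([590.42, 338.88,  21.3 ]), [np.float64(0.03302822948087702), np.float64(0.0330282294806977)])
(array([538.9 , 309.2 ,  21.51]), [np.float64(0.3275844369210258), np.float64(0.327584436920931)])
```

Request:
play_rows(
  squeeze=35,
  steps=[
    {"claw": 1, "dx": -1.5, "dy": 0, "dz": 1.5, "rx": 0, "ry": 0, "rz": 0},
    {"claw": 0.3, "dx": -1.5, "dy": 0, "dz": 1.5, "rx": 0, "ry": 0, "rz": 0},
    {"claw": 0, "dx": -1.5, "dy": 0, "dz": 1.5, "rx": 0, "ry": 0, "rz": 0},
    {"claw": 0, "dx": -1.5, "dy": 0, "dz": 1.5, "rx": 0, "ry": 0, "rz": 0},
    {"claw": 0, "dx": -1.5, "dy": 0, "dz": 1.5, "rx": 0, "ry": 0, "rz": 0},
    {"claw": 0, "dx": -1.5, "dy": 0, "dz": 1.5, "rx": 0, "ry": 0, "rz": 0},
    {"claw": 0, "dx": -1.5, "dy": 0, "dz": 1.5, "rx": 0, "ry": 0, "rz": 0},
    {"claw": 0, "dx": -1.5, "dy": 0, "dz": 1.5, "rx": 0, "ry": 0, "rz": 0},
    {"claw": 0, "dx": -1.5, "dy": 0, "dz": 1.5, "rx": 0, "ry": 0, "rz": 0},
    {"claw": 0, "dx": -1.5, "dy": 0, "dz": 1.5, "rx": 0, "ry": 0, "rz": 0},
  ],
)

```text
t: 7.08
tool_pos: [600.5, 263.0, 10.6]
orientation: [3.141, -0.785, 2.088]
ft_force: [0.4, -0.7, 1.7]
finger_gap: 59.3
grip_force: 35.0
```

Bar height from two views is 21.4 mm, and the grip is firm at 35 N. Lifting.

Request:
play_rows(
  steps=[
    {"claw": 0, "dx": 2, "dy": 0, "dz": -2, "rx": 0, "ry": 0, "rz": 0},
    {"claw": 0, "dx": 6, "dy": 0, "dz": -6, "rx": 0, "ry": 0, "rz": 0},
    {"claw": 0, "dx": 14, "dy": 0, "dz": -14, "rx": 0, "ry": 0, "rz": 0},
    {"claw": 0, "dx": 26, "dy": 0, "dz": -26, "rx": 0, "ry": 0, "rz": 0},
    {"claw": 0, "dx": 42, "dy": 0, "dz": -42, "rx": 0, "ry": 0, "rz": 0},
    {"claw": 0, "dx": 60, "dy": 0, "dz": -60, "rx": 0, "ry": 0, "rz": 0},
    {"claw": 0, "dx": 80, "dy": 0, "dz": -80, "rx": 0, "ry": 0, "rz": 0},
    {"claw": 0, "dx": 100, "dy": 0, "dz": -100, "rx": 0, "ry": 0, "rz": 0},
    {"claw": 0, "dx": 120, "dy": 0, "dz": -120, "rx": 0, "ry": 0, "rz": 0},
    {"claw": 0, "dx": 140, "dy": 0, "dz": -140, "rx": 0, "ry": 0, "rz": 0},
    {"claw": 0, "dx": 155, "dy": 0, "dz": -155, "rx": 0, "ry": 0, "rz": 0},
    {"claw": 0, "dx": 163, "dy": 0, "dz": -163, "rx": 0, "ry": 0, "rz": 0},
    {"claw": 0, "dx": 168, "dy": 0, "dz": -168, "rx": 0, "ry": 0, "rz": 0},
    {"claw": 0, "dx": 170, "dy": 0, "dz": -170, "rx": 0, "ry": 0, "rz": 0},
    {"claw": 0, "dx": 170, "dy": 0, "dz": -170, "rx": 0, "ry": 0, "rz": 0},
  ],
)

```text
t: 8.33
tool_pos: [600.2, 263.0, 250.7]
orientation: [-3.141, -0.785, 2.087]
ft_force: [-0.0, 0.4, -1.8]
finger_gap: 59.2
grip_force: 35.0
```

Request:
play_rows(
  steps=[
    {"claw": 0, "dx": 0, "dy": 0, "dz": 0, "rx": 0, "ry": 0, "rz": 0.03},
    {"claw": 0, "dx": 0, "dy": 0, "dz": 0, "rx": 0, "ry": 0, "rz": 0.09},
    {"claw": 0, "dx": 0, "dy": 0, "dz": 0, "rx": 0, "ry": 0, "rz": 0.18},
    {"claw": 0, "dx": 0, "dy": 0, "dz": 0, "rx": 0, "ry": 0, "rz": 0.28},
    {"claw": 0, "dx": 0, "dy": 0, "dz": 0, "rx": 0, "ry": 0, "rz": 0.39},
    {"claw": 0, "dx": 0, "dy": 0, "dz": 0, "rx": 0, "ry": 0, "rz": 0.5},
    {"claw": 0, "dx": 0, "dy": 0, "dz": 0, "rx": 0, "ry": 0, "rz": 0.61},
    {"claw": 0, "dx": 0, "dy": 0, "dz": 0, "rx": 0, "ry": 0, "rz": 0.72},
    {"claw": 0, "dx": 0, "dy": 0, "dz": 0, "rx": 0, "ry": 0, "rz": 0.83},
    {"claw": 0, "dx": 0, "dy": 0, "dz": 0, "rx": 0, "ry": 0, "rz": 0.94},
    {"claw": 0, "dx": 0, "dy": 0, "dz": 0, "rx": 0, "ry": 0, "rz": 1.05},
    {"claw": 0, "dx": 0, "dy": 0, "dz": 0, "rx": 0, "ry": 0, "rz": 1.16},
    {"claw": 0, "dx": 0, "dy": 0, "dz": 0, "rx": 0, "ry": 0, "rz": 1.27},
    {"claw": 0, "dx": 0, "dy": 0, "dz": 0, "rx": 0, "ry": 0, "rz": 1.38},
    {"claw": 0, "dx": 0, "dy": 0, "dz": 0, "rx": 0, "ry": 0, "rz": 1.46},
    {"claw": 0, "dx": 0, "dy": 0, "dz": 0, "rx": 0, "ry": 0, "rz": 1.5},
    {"claw": 0, "dx": 0, "dy": 0, "dz": 0, "rx": 0, "ry": 0, "rz": 1.5},
  ],
)

```text
t: 9.75
tool_pos: [599.6, 263.0, 248.8]
orientation: [-2.356, -0.046, 0.566]
ft_force: [0.1, -0.7, -1.2]
finger_gap: 59.7
grip_force: 35.0
```

```bash
cat > go.py <<'E'
from kin import *
from math import *
import sys
ex=np.array([cos(.3),sin(.3),0]);ey=np.array([-sin(.3),cos(.3),0]);Z=np.array([0,0,1.]);s=sqrt(.5)
Aq=rot(ey*s-Z*s,-ex); tr=np.array([564,-223.5,0])-58*ey
def delta(T,A):
    st=status.read_state();C=R.from_euler('xyz',st["orientation"]);print(st["t"],st["tool_pos"],st["q"],st["finger_gap"],st["grip_force"])
    print("d",C.inv().apply(np.array(T)-st["tool_pos"]),"r",(C.inv()*A).as_rotvec())
E
python3 -c "
from go import *
delta([590,0,250],Aq);delta(tr+[0,0,250],Aq)"
```

```text
9.75 [599.61 263.   248.78] [-0.07  0.55  1.29  0.65  1.76  0.9 ] 59.73681597113297 34.995639512781054
d [-148.91  147.59 -159.07] r [0.12 0.13 1.79]
9.75 [599.61 263.   248.78] [-0.07  0.55  1.29  0.65  1.76  0.9 ] 59.73681597113297 34.995639512781054
d [-305.77  305.56 -327.33] r [0.12 0.13 1.79]
```

Request:
play_rows(
  steps=[
    {"claw": 0, "dx": -6, "dy": 6, "dz": -7, "rx": 0.002, "ry": 0.003, "rz": 0.04},
    {"claw": 0, "dx": -18, "dy": 18, "dz": -20, "rx": 0.007, "ry": 0.008, "rz": 0.11},
    {"claw": 0, "dx": -37, "dy": 37, "dz": -39, "rx": 0.014, "ry": 0.016, "rz": 0.21},
    {"claw": 0, "dx": -55, "dy": 55, "dz": -59, "rx": 0.022, "ry": 0.023, "rz": 0.32},
    {"claw": 0, "dx": -73, "dy": 73, "dz": -78, "rx": 0.029, "ry": 0.031, "rz": 0.43},
    {"claw": 0, "dx": -92, "dy": 92, "dz": -98, "rx": 0.036, "ry": 0.039, "rz": 0.54},
    {"claw": 0, "dx": -110, "dy": 110, "dz": -118, "rx": 0.043, "ry": 0.047, "rz": 0.64},
    {"claw": 0, "dx": -128, "dy": 128, "dz": -137, "rx": 0.05, "ry": 0.055, "rz": 0.75},
    {"claw": 0, "dx": -147, "dy": 147, "dz": -157, "rx": 0.058, "ry": 0.062, "rz": 0.86},
    {"claw": 0, "dx": -165, "dy": 165, "dz": -177, "rx": 0.065, "ry": 0.07, "rz": 0.97},
    {"claw": 0, "dx": -184, "dy": 184, "dz": -196, "rx": 0.072, "ry": 0.078, "rz": 1.07},
    {"claw": 0, "dx": -202, "dy": 202, "dz": -216, "rx": 0.079, "ry": 0.086, "rz": 1.18},
    {"claw": 0, "dx": -220, "dy": 220, "dz": -235, "rx": 0.086, "ry": 0.094, "rz": 1.29},
    {"claw": 0, "dx": -239, "dy": 239, "dz": -255, "rx": 0.094, "ry": 0.1, "rz": 1.4},
    {"claw": 0, "dx": -257, "dy": 257, "dz": -275, "rx": 0.1, "ry": 0.11, "rz": 1.5},
    {"claw": 0, "dx": -275, "dy": 275, "dz": -294, "rx": 0.108, "ry": 0.117, "rz": 1.61},
    {"claw": 0, "dx": -290, "dy": 290, "dz": -311, "rx": 0.114, "ry": 0.123, "rz": 1.7},
    {"claw": 0, "dx": -300, "dy": 300, "dz": -321, "rx": 0.118, "ry": 0.127, "rz": 1.75},
    {"claw": 0, "dx": -306, "dy": 306, "dz": -327, "rx": 0.12, "ry": 0.13, "rz": 1.79},
    {"claw": 0, "dx": -306, "dy": 306, "dz": -327, "rx": 0.12, "ry": 0.13, "rz": 1.79},
  ],
)

```text
t: 11.42
tool_pos: [581.5, -281.4, 249.2]
orientation: [-3.141, 0.786, -1.273]
ft_force: [-1.0, 0.1, -0.8]
finger_gap: 60.1
grip_force: 35.0
```

```bash
python3 -c "
from go import *
delta(tr+[0,0,250],Aq);delta(tr+[0,0,95],Aq)
snap('h',('wrist','side','scene'))
a=load('h')[0];b=load('h','side')[0];c=load('h','scene')[0]
f=lambda I,x,y,w,h,W,H:cv2.resize(I[y:y+h,x:x+w],(W,H),interpolation=cv2.INTER_CUBIC)
cv2.imwrite('pics/h4.png',np.hstack([f(a,0,0,560,420,400,300),f(b,230,210,133,100,400,300)]))
for P in ((581,-279,177),tuple(tr+[0,0,38])):
  print([proj(eyes.camera_params(n),P) for n in('side','scene','wrist')])"
```

```text
11.4167 [ 581.51 -281.4   249.24] [-0.8   0.77  0.94  0.39  2.12  2.13] 60.11649744262202 34.996472471393645
d [-2.3  -0.37  1.22] r [-0.  0. -0.]
11.4167 [ 581.51 -281.4   249.24] [-0.8   0.77  0.94  0.39  2.12  2.13] 60.11649744262202 34.996472471393645
d [107.36  -0.29 110.76] r [-0.  0. -0.]
11.4167 [-0.8   0.77  0.94  0.39  2.12  2.13] [ 581.51 -281.4   249.24] [-3.14  0.79 -1.27] [-0.97  0.11 -0.79] 60.11649744262202 34.996472471393645
[array([311.17, 278.16]), array([187.99, 214.68]), array([277.32, 157.16])]
[array([309.13, 305.78]), array([194.6, 238.7]), array([277.04,  26.89])]
```

View pics/h4.png

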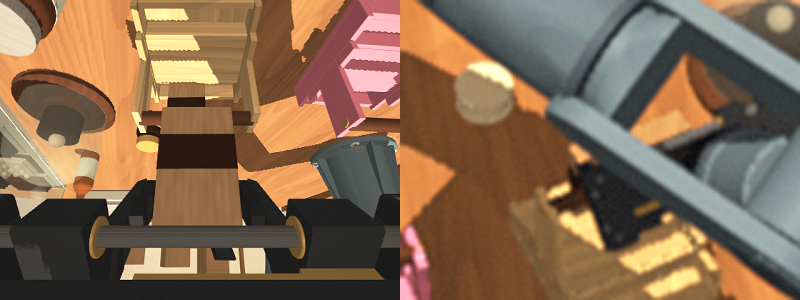

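The wrist view from below shows the box hanging with its foot edge at about (163–237, 107) in the crop, in line with the free trough. Checking its position and tilt numerically.

```bash
python3 -c "
from go import *
a,p=load('h');t=np.array([581.51,-281.4,249.24])
for z in (-71,-30): print([proj(p,t+sx*30*ex-11*ey+z*Z) for sx in(-1,1)],[proj(p,t+sx*30*ex+11*ey+z*Z) for sx in(-1,1)])
g=cv2.cvtColor(a,cv2.COLOR_BGR2HSV)
# edges along rows inside the box
for r in (160,175): print(r,[int(i) for i in np.where(np.abs(np.diff(a[r].astype(int).sum(1)))>60)[0] if 190<i<370])
c=a[:,280].astype(int).sum(1);print([int(i) for i in np.where(np.abs(np.diff(c))>40)[0] if i<260])
"
```

```text
[array([323.46, 149.52]), array([225.85, 149.64])] [array([318.96, 170.21]), array([230.67, 170.31])]
[array([328.89, 208.61]), array([220.22, 208.71])] [array([323.35, 225.18]), array([226.11, 225.26])]
160 [193, 194, 195, 197, 198, 225, 226, 324, 350, 354, 363]
175 [191, 194, 195, 200, 218, 325, 352, 353, 356]
[30, 49, 67, 68, 69, 84, 85, 115, 116, 135, 148, 149, 186, 187, 234, 235, 236]
```

Request:
play_rows(
  steps=[
    {"claw": 0, "dx": -1.8, "dy": -0.3, "dz": 1.8, "rx": 0, "ry": 0, "rz": 0},
    {"claw": 0, "dx": 8, "dy": -0.3, "dz": 12, "rx": 0, "ry": 0, "rz": 0},
    {"claw": 0, "dx": 24, "dy": -0.3, "dz": 28, "rx": 0, "ry": 0, "rz": 0},
    {"claw": 0, "dx": 40, "dy": -0.3, "dz": 44, "rx": 0, "ry": 0, "rz": 0},
    {"claw": 0, "dx": 54, "dy": -0.3, "dz": 58, "rx": 0, "ry": 0, "rz": 0},
    {"claw": 0, "dx": 64, "dy": -0.3, "dz": 68, "rx": 0, "ry": 0, "rz": 0},
    {"claw": 0, "dx": 72, "dy": -0.3, "dz": 76, "rx": 0, "ry": 0, "rz": 0},
    {"claw": 0, "dx": 80, "dy": -0.3, "dz": 84, "rx": 0, "ry": 0, "rz": 0},
    {"claw": 0, "dx": 87, "dy": -0.3, "dz": 91, "rx": 0, "ry": 0, "rz": 0},
    {"claw": 0, "dx": 94, "dy": -0.3, "dz": 98, "rx": 0, "ry": 0, "rz": 0},
    {"claw": 0, "dx": 100, "dy": -0.3, "dz": 104, "rx": 0, "ry": 0, "rz": 0},
    {"claw": 0, "dx": 105, "dy": -0.3, "dz": 109, "rx": 0, "ry": 0, "rz": 0},
    {"claw": 0, "dx": 109, "dy": -0.3, "dz": 113, "rx": 0, "ry": 0, "rz": 0},
    {"claw": 0, "dx": 112, "dy": -0.3, "dz": 116, "rx": 0, "ry": 0, "rz": 0},
    {"claw": 0, "dx": 114, "dy": -0.3, "dz": 118, "rx": 0, "ry": 0, "rz": 0},
    {"claw": 0, "dx": 114, "dy": -0.3, "dz": 118, "rx": 0, "ry": 0, "rz": 0},
  ],
)

```text
t: 12.9
tool_pos: [582.0, -276.3, 86.7]
orientation: [-3.14, 0.785, -1.269]
ft_force: [-0.3, 0.2, -0.8]
finger_gap: 59.8
grip_force: 35.0
```

```bash
python3 -c "
from go import *
delta(tr+[0,0,81],Aq);print(status.read_state()['ft_force'])"
```

```text
12.9 [ 582.01 -276.25   86.66] [-0.79  0.93  1.01  0.35  1.9   2.04] 59.76281425888085 34.99591090483591
d [5.61 1.62 2.39] r [-0. -0.  0.]
[-0.28  0.2  -0.82]
```

Request:
play_rows(
  steps=[
    {"claw": 0, "dx": 1.4, "dy": 1, "dz": -1.4, "rx": 0, "ry": 0, "rz": 0},
    {"claw": 0, "dx": 2, "dy": 1, "dz": -0.8, "rx": 0, "ry": 0, "rz": 0},
    {"claw": 0, "dx": 2.8, "dy": 1, "dz": 0, "rx": 0, "ry": 0, "rz": 0},
    {"claw": 0, "dx": 3.4, "dy": 1, "dz": 0.6, "rx": 0, "ry": 0, "rz": 0},
    {"claw": 0, "dx": 3.4, "dy": 1, "dz": 0.6, "rx": 0, "ry": 0, "rz": 0},
    {"claw": 0, "dx": 3.4, "dy": 1, "dz": 0.6, "rx": 0, "ry": 0, "rz": 0},
  ],
)

```text
t: 13.4
tool_pos: [581.8, -278.4, 84.3]
orientation: [-3.139, 0.785, -1.269]
ft_force: [0.6, -0.1, -1.5]
finger_gap: 59.7
grip_force: 35.0
```

```bash
python3 -c "
from go import *
delta(tr+[0,0,81],Aq);print(status.read_state()['ft_force'])"
```

```text
13.4 [ 581.78 -278.43   84.35] [-0.79  0.94  1.    0.35  1.9   2.04] 59.691717033144705 34.9960578745231
d [2.55 0.75 2.18] r [-0. -0.  0.]
[ 0.65 -0.1  -1.52]
```

Request:
play_rows(
  steps=[
    {"claw": 0, "dx": 0.4, "dy": 0, "dz": 0.4, "rx": 0, "ry": 0, "rz": 0},
    {"claw": 0, "dx": 0.8, "dy": 0, "dz": 0.8, "rx": 0, "ry": 0, "rz": 0},
    {"claw": 0, "dx": 1.2, "dy": 0, "dz": 1.2, "rx": 0, "ry": 0, "rz": 0},
    {"claw": 0, "dx": 1.6, "dy": 0, "dz": 1.6, "rx": 0, "ry": 0, "rz": 0},
    {"claw": 0, "dx": 1.9, "dy": 0, "dz": 1.9, "rx": 0, "ry": 0, "rz": 0},
    {"claw": 0, "dx": 1.9, "dy": 0, "dz": 1.9, "rx": 0, "ry": 0, "rz": 0},
  ],
)

```text
t: 13.9
tool_pos: [581.8, -278.5, 81.7]
orientation: [-3.139, 0.785, -1.269]
ft_force: [1.2, -0.6, -0.3]
finger_gap: 59.7
grip_force: 35.0
```

Request:
play_rows(
  steps=[
    {"claw": 0, "dx": 0.3, "dy": 0, "dz": 0.3, "rx": 0, "ry": 0, "rz": 0},
    {"claw": 0, "dx": 0.6, "dy": 0, "dz": 0.6, "rx": 0, "ry": 0, "rz": 0},
    {"claw": 0, "dx": 0.6, "dy": 0, "dz": 0.6, "rx": 0, "ry": 0, "rz": 0},
  ],
)

```text
t: 14.15
tool_pos: [581.9, -278.6, 81.7]
orientation: [-3.139, 0.785, -1.268]
ft_force: [-0.5, 0.3, 4.4]
finger_gap: 59.8
grip_force: 35.0
```

Contact at 4.4 N. Releasing, then backing off along the tool axis.

Request:
play_rows(
  steps=[
    {"claw": 0.45, "dx": 0, "dy": 0, "dz": 0, "rx": 0, "ry": 0, "rz": 0},
    {"claw": 0.55, "dx": 0, "dy": 0, "dz": 0, "rx": 0, "ry": 0, "rz": 0},
    {"claw": 0.7, "dx": 0, "dy": 0, "dz": 0, "rx": 0, "ry": 0, "rz": 0},
    {"claw": 0.75, "dx": 0, "dy": 0, "dz": 0, "rx": 0, "ry": 0, "rz": 0},
    {"claw": 0.75, "dx": 0, "dy": 0, "dz": 0, "rx": 0, "ry": 0, "rz": 0},
    {"claw": 0.75, "dx": 0, "dy": 0, "dz": 0, "rx": 0, "ry": 0, "rz": 0},
  ],
)

```text
t: 14.65
tool_pos: [581.7, -278.5, 80.6]
orientation: [-3.139, 0.785, -1.269]
ft_force: [-0.3, 0.5, -0.3]
finger_gap: 76.7
grip_force: 0.0
```

Request:
play_rows(
  steps=[
    {"claw": 0.75, "dx": 0, "dy": 0, "dz": -3, "rx": 0, "ry": 0, "rz": 0},
    {"claw": 0.75, "dx": 0, "dy": 0, "dz": -9, "rx": 0, "ry": 0, "rz": 0},
    {"claw": 0.75, "dx": 0, "dy": 0, "dz": -18, "rx": 0, "ry": 0, "rz": 0},
    {"claw": 0.75, "dx": 0, "dy": 0, "dz": -30, "rx": 0, "ry": 0, "rz": 0},
    {"claw": 0.75, "dx": 0, "dy": 0, "dz": -45, "rx": 0, "ry": 0, "rz": 0},
    {"claw": 0.75, "dx": 0, "dy": 0, "dz": -65, "rx": 0, "ry": 0, "rz": 0},
    {"claw": 0.75, "dx": 0, "dy": 0, "dz": -90, "rx": 0, "ry": 0, "rz": 0},
    {"claw": 0.75, "dx": 0, "dy": 0, "dz": -120, "rx": 0, "ry": 0, "rz": 0},
    {"claw": 0.75, "dx": 0, "dy": 0, "dz": -135, "rx": 0, "ry": 0, "rz": 0},
    {"claw": 0.75, "dx": 30, "dy": 0, "dz": -150, "rx": 0, "ry": 0, "rz": 0},
    {"claw": 0.75, "dx": 0, "dy": 0, "dz": -150, "rx": 0, "ry": 0, "rz": 0},
    {"claw": 0.75, "dx": -60, "dy": 0, "dz": -160, "rx": 0, "ry": 0, "rz": 0},
    {"claw": 0.75, "dx": -60, "dy": 0, "dz": -160, "rx": 0, "ry": 0, "rz": 0},
    {"claw": 0.75, "dx": -60, "dy": 0, "dz": -160, "rx": 0, "ry": 0, "rz": 0},
  ],
)

```text
t: 15.82
tool_pos: [603.6, -345.6, 239.3]
orientation: [-3.136, 0.782, -1.264]
ft_force: [1.6, -0.7, 2.2]
finger_gap: 77.3
grip_force: 0.0
```

```bash
python3 -c "
from go import *
st=status.read_state()
# handle grasp: tool down, y along ey (either sign); grasp point 19 behind TCP at 138
c=np.array([564,-223.5,0])
for y in(ey,-ey):
  A=rot(-Z,y)
  for zz in (119,239): print(ik(c+[0,0,zz],A,st['q']))
A=rot(-Z,ey)
delta(c+[0,0,239],A); delta(c+[0,0,239],rot(-Z,-ey))
snap('i',('wrist','side','scene'))
a=load('i')[0];b=load('i','side')[0]; c=load('i','scene')[0]
f=lambda I,x,y,w,h,W,H:cv2.resize(I[y:y+h,x:x+w],(W,H),interpolation=cv2.INTER_CUBIC)
cv2.imwrite('pics/i4.png',np.hstack([f(a,0,0,560,420,400,300),f(b,230,210,133,100,400,300)]))"
```

```text
(array([-1.08,  0.18,  2.01,  0.18,  0.93,  3.12]), np.float64(0.20704167610984234))
(array([-1.14, -0.06,  1.94,  0.13,  1.26,  3.12]), np.float64(0.23783903180032837))
(array([-0.57,  0.38,  1.62,  0.  ,  1.15,  0.7 ]), np.float64(2.650142572188506e-15))
(array([-0.57,  0.25,  1.52, -0.  ,  1.37,  0.7 ]), np.float64(1.3813751138513907e-09))
15.8167 [ 603.59 -345.61  239.28] [-0.83  0.93  0.69  0.39  2.21  2.13] 77.27903917789776 0.0
d [-90.85   1.44  90.67] r [0.61 0.61 1.49]
15.8167 [ 603.59 -345.61  239.28] [-0.83  0.93  0.69  0.39  2.21  2.13] 77.27903917789776 0.0
d [-90.85   1.44  90.67] r [-0.61  0.61 -1.48]
15.8167 [-0.83  0.93  0.69  0.39  2.21  2.13] [ 603.59 -345.61  239.28] [-3.14  0.78 -1.26] [ 1.64 -0.74  2.23] 77.27903917789776 0.0
```

View pics/i4.png

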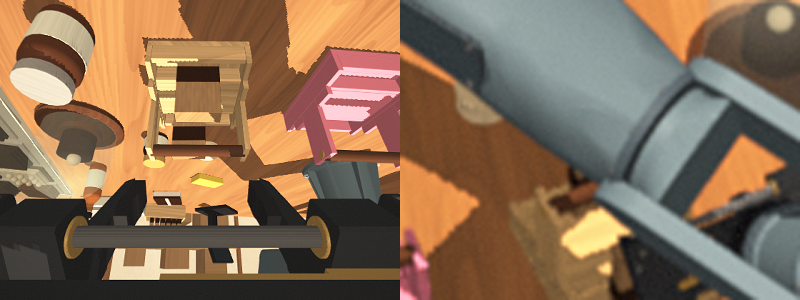

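The box stands upright in the free trough (crop (200,95)), with the loaded box behind it. Turning the tool down over the handle.

Request:
play_rows(
  steps=[
    {"claw": -0.2, "dx": -3, "dy": 0, "dz": 3, "rx": -0.02, "ry": 0.02, "rz": -0.05},
    {"claw": -0.2, "dx": -8, "dy": 0, "dz": 8, "rx": -0.05, "ry": 0.05, "rz": -0.13},
    {"claw": -0.2, "dx": -15, "dy": 0, "dz": 15, "rx": -0.1, "ry": 0.1, "rz": -0.24},
    {"claw": -0.2, "dx": -21, "dy": 0, "dz": 21, "rx": -0.14, "ry": 0.14, "rz": -0.34},
    {"claw": -0.2, "dx": -27, "dy": 0, "dz": 27, "rx": -0.18, "ry": 0.18, "rz": -0.44},
    {"claw": -0.2, "dx": -33, "dy": 0, "dz": 33, "rx": -0.22, "ry": 0.22, "rz": -0.54},
    {"claw": -0.2, "dx": -39, "dy": 0, "dz": 39, "rx": -0.26, "ry": 0.26, "rz": -0.64},
    {"claw": -0.2, "dx": -46, "dy": 0, "dz": 46, "rx": -0.31, "ry": 0.31, "rz": -0.74},
    {"claw": -0.2, "dx": -52, "dy": 0, "dz": 52, "rx": -0.35, "ry": 0.35, "rz": -0.84},
    {"claw": -0.2, "dx": -58, "dy": 1, "dz": 58, "rx": -0.39, "ry": 0.39, "rz": -0.94},
    {"claw": -0.2, "dx": -64, "dy": 1, "dz": 64, "rx": -0.43, "ry": 0.43, "rz": -1.04},
    {"claw": -0.2, "dx": -70, "dy": 1, "dz": 70, "rx": -0.47, "ry": 0.47, "rz": -1.14},
    {"claw": -0.2, "dx": -76, "dy": 1, "dz": 76, "rx": -0.51, "ry": 0.51, "rz": -1.24},
    {"claw": -0.2, "dx": -83, "dy": 1, "dz": 83, "rx": -0.55, "ry": 0.55, "rz": -1.34},
    {"claw": -0.2, "dx": -89, "dy": 1, "dz": 89, "rx": -0.59, "ry": 0.59, "rz": -1.43},
    {"claw": -0.2, "dx": -91, "dy": 1.4, "dz": 91, "rx": -0.61, "ry": 0.61, "rz": -1.48},
    {"claw": -0.2, "dx": -91, "dy": 1.4, "dz": 91, "rx": -0.61, "ry": 0.61, "rz": -1.48},
    {"claw": -0.2, "dx": -91, "dy": 1.4, "dz": 91, "rx": -0.61, "ry": 0.61, "rz": -1.48},
  ],
)

```text
t: 17.47
tool_pos: [562.6, -223.7, 236.8]
orientation: [-3.138, -0.0, 0.295]
ft_force: [-0.0, 0.1, -0.1]
finger_gap: 35.4
grip_force: 0.0
```

```bash
python3 -c "
from go import *
c=np.array([564,-223.5,0])+3*ex
delta(c+[0,0,239],rot(-Z,-ey)); snap('j')
# handle position check: dowel columns in the wrist view (tool x up in the image)
I,p=load('j'); H=cv2.cvtColor(I,cv2.COLOR_BGR2HSV)
for x in (66,50,40,30):
  P=np.array([564,-223.5,138])+x*ex; L,Rr,C=[proj(p,P+k*ey) for k in(9,-9,0)]
  r=int(round(C[1])); print(x,L,Rr)
  if 0<=r<420: print(I[r,int(L[0])-12:int(Rr[0])+13:2].sum(1))
"
```

```text
17.4667 [ 562.61 -223.66  236.77] [-0.58  0.25  1.53  0.    1.37  0.7 ] 35.36509027352928 0.0
d [ 4.37  0.23 -2.23] r [-0. -0. -0.]
17.4667 [-0.58  0.25  1.53  0.    1.37  0.7 ] [ 562.61 -223.66  236.77] [-3.14 -0.    0.3 ] [-0.01  0.15 -0.06] 35.36509027352928 0.0
66 [265.23 129.07] [288.17 128.99]
[606 614 611 587 372 355 315 188 201 145 157 151 148 153 140 160 193 191
 364 367 361 355 354 353]
50 [265.51 149.74] [287.99 149.67]
[696 684 673 679 551 394 401 105 117 147 150 149 152 152 142 132 130  97
 428 422 411 390 395 401]
40 [265.68 162.25] [287.88 162.18]
[426 411 393 387 399 394 420 119 132 144 146 152 151 150 143 144 125  91
 428 420 412 387 387 397]
30 [265.85 174.44] [287.77 174.38]
[691 688 674 666 641 473 410 110 126 132 153 154 153 152 151 138 132  94
 433 413 394 660 667 671]
```

The dowel is where predicted. Descending and gripping.

Request:
play_rows(
  steps=[
    {"claw": -0.2, "dx": 4.4, "dy": 0.2, "dz": 10, "rx": 0, "ry": 0, "rz": 0},
    {"claw": -0.2, "dx": 4.4, "dy": 0.2, "dz": 25, "rx": 0, "ry": 0, "rz": 0},
    {"claw": -0.2, "dx": 4.4, "dy": 0.2, "dz": 40, "rx": 0, "ry": 0, "rz": 0},
    {"claw": -0.2, "dx": 4.4, "dy": 0.2, "dz": 55, "rx": 0, "ry": 0, "rz": 0},
    {"claw": -0.2, "dx": 4.4, "dy": 0.2, "dz": 68, "rx": 0, "ry": 0, "rz": 0},
    {"claw": -0.2, "dx": 4.4, "dy": 0.2, "dz": 80, "rx": 0, "ry": 0, "rz": 0},
    {"claw": -0.2, "dx": 4.4, "dy": 0.2, "dz": 90, "rx": 0, "ry": 0, "rz": 0},
    {"claw": -0.2, "dx": 4.4, "dy": 0.2, "dz": 100, "rx": 0, "ry": 0, "rz": 0},
    {"claw": -0.2, "dx": 4.4, "dy": 0.2, "dz": 108, "rx": 0, "ry": 0, "rz": 0},
    {"claw": -0.2, "dx": 4.4, "dy": 0.2, "dz": 114, "rx": 0, "ry": 0, "rz": 0},
    {"claw": -0.2, "dx": 4.4, "dy": 0.2, "dz": 117, "rx": 0, "ry": 0, "rz": 0},
    {"claw": -0.2, "dx": 4.4, "dy": 0.2, "dz": 117, "rx": 0, "ry": 0, "rz": 0},
    {"claw": -0.2, "dx": 4.4, "dy": 0.2, "dz": 117, "rx": 0, "ry": 0, "rz": 0},
  ],
)

```text
t: 18.6
tool_pos: [567.4, -222.0, 119.6]
orientation: [-3.138, -0.001, 0.297]
ft_force: [0.0, 0.9, 0.5]
finger_gap: 35.3
grip_force: 0.0
```

Request:
play_rows(
  squeeze=20,
  steps=[
    {"claw": -0.4, "dx": 0, "dy": 0, "dz": 0, "rx": 0, "ry": 0, "rz": 0},
    {"claw": -0.5, "dx": 0, "dy": 0, "dz": 0, "rx": 0, "ry": 0, "rz": 0},
    {"claw": -0.55, "dx": 0, "dy": 0, "dz": 0, "rx": 0, "ry": 0, "rz": 0},
    {"claw": -0.6, "dx": 0, "dy": 0, "dz": 0, "rx": 0, "ry": 0, "rz": 0},
    {"claw": -1, "dx": 0, "dy": 0, "dz": 0, "rx": 0, "ry": 0, "rz": 0},
    {"claw": -1, "dx": 0, "dy": 0, "dz": 0, "rx": 0, "ry": 0, "rz": 0},
    {"claw": -1, "dx": 0, "dy": 0, "dz": 0, "rx": 0, "ry": 0, "rz": 0},
  ],
)

```text
t: 19.18
tool_pos: [567.6, -222.5, 119.8]
orientation: [-3.139, -0.001, 0.297]
ft_force: [1.6, -3.2, 1.3]
finger_gap: 16.8
grip_force: 19.8
```

Request:
play_rows(
  squeeze=55,
  steps=[
    {"claw": -1, "dx": 0, "dy": 0, "dz": 0, "rx": 0, "ry": 0, "rz": 0},
    {"claw": -1, "dx": 0, "dy": 0, "dz": 0, "rx": 0, "ry": 0, "rz": 0},
    {"claw": -1, "dx": 0, "dy": 0, "dz": -0.5, "rx": 0, "ry": 0, "rz": 0},
    {"claw": -1, "dx": 0, "dy": 0, "dz": -1, "rx": 0, "ry": 0, "rz": 0},
    {"claw": -1, "dx": 0, "dy": 0, "dz": -2, "rx": 0, "ry": 0, "rz": 0},
    {"claw": -1, "dx": 0, "dy": 0, "dz": -3, "rx": 0, "ry": 0, "rz": 0},
    {"claw": -1, "dx": 0, "dy": 0, "dz": -5, "rx": 0, "ry": 0, "rz": 0},
    {"claw": -1, "dx": 0, "dy": 0, "dz": -7, "rx": 0, "ry": 0, "rz": 0},
    {"claw": -1, "dx": 0, "dy": 0, "dz": -9, "rx": 0, "ry": 0, "rz": 0},
    {"claw": -1, "dx": 0, "dy": 0, "dz": -10, "rx": 0, "ry": 0, "rz": 0},
    {"claw": -1, "dx": 0, "dy": 0, "dz": -10, "rx": 0, "ry": 0, "rz": 0},
  ],
)

```text
t: 20.1
tool_pos: [567.3, -221.9, 129.6]
orientation: [-3.138, -0.001, 0.297]
ft_force: [0.9, 0.2, -7.4]
finger_gap: 15.2
grip_force: 55.0
```

Request:
play_rows(
  steps=[
    {"claw": -1, "dx": 0, "dy": 0, "dz": -1, "rx": 0, "ry": 0, "rz": 0},
    {"claw": -1, "dx": 0, "dy": 0, "dz": -3, "rx": 0, "ry": 0, "rz": 0},
    {"claw": -1, "dx": 0, "dy": 0, "dz": -6, "rx": 0, "ry": 0, "rz": 0},
    {"claw": -1, "dx": 0, "dy": 0, "dz": -10, "rx": 0, "ry": 0, "rz": 0},
    {"claw": -1, "dx": 0, "dy": 0, "dz": -14, "rx": 0, "ry": 0, "rz": 0},
    {"claw": -1, "dx": 0, "dy": 0, "dz": -18, "rx": 0, "ry": 0, "rz": 0},
    {"claw": -1, "dx": 0, "dy": 0, "dz": -22, "rx": 0, "ry": 0, "rz": 0},
    {"claw": -1, "dx": 0, "dy": 0, "dz": -26, "rx": 0, "ry": 0, "rz": 0},
    {"claw": -1, "dx": 0, "dy": 0, "dz": -29, "rx": 0, "ry": 0, "rz": 0},
    {"claw": -1, "dx": 0, "dy": 0, "dz": -31, "rx": 0, "ry": 0, "rz": 0},
    {"claw": -1, "dx": 0, "dy": 0, "dz": -32, "rx": 0, "ry": 0, "rz": 0},
    {"claw": -1, "dx": 0, "dy": 0, "dz": -32, "rx": 0, "ry": 0, "rz": 0},
  ],
)

```text
t: 21.1
tool_pos: [567.3, -222.1, 161.6]
orientation: [-3.138, -0.001, 0.297]
ft_force: [0.2, -0.2, -7.4]
finger_gap: 15.4
grip_force: 55.0
```

```bash
cat > chk.py <<'E'
from go import *
import sys
n=sys.argv[1];snap(n,("wrist","side","scene"));st=status.read_state();print(st["torque"])
# far upright (inner face top corners) and boxes relative to predicted level pose
I,p=load(n);t=st["tool_pos"];g=t+[0,0,19]-3*ex-[0,0,138]
g=np.array([g[0],g[1],g[2]])
def pr(x,y,z): return proj(p,g+x*ex+y*ey+z*Z)
print("far upright top IL,IR",pr(66,22,146),pr(66,-22,146),"board FL,FR top",pr(74,82,45),pr(74,-82,45))
b,pb=load("b")
E
python3 chk.py k
python3 - <<'E'
from h import *
I,p=load('k')
# upright: bright wood vs dark surroundings: print edges on the predicted rows
g=cv2.cvtColor(I,cv2.COLOR_BGR2GRAY)
e=cv2.Canny(g,60,150)
ls=cv2.HoughLinesP(e[:250],1,np.pi/360,25,minLineLength=28,maxLineGap=4)[:,0]
for l in sorted(ls.tolist(),key=lambda l:-(abs(l[2]-l[0])+abs(l[3]-l[1])))[:24]: print(l,round(np.degrees(np.arctan2(l[3]-l[1],l[2]-l[0])),1))
E
```

```text
21.1 [-0.57  0.33  1.58  0.    1.23  0.7 ] [ 567.32 -222.15  161.57] [-3.14 -0.    0.3 ] [ 0.19 -0.25 -7.43] 15.435470247172184 55.04088431596756
[ 0.03  0.06 -0.01]
far upright top IL,IR [219.95 155.79] [331.9  155.68] board FL,FR top [160.  125.8] [392.75 125.48]
[346, 47, 392, 113] 55.1
[218, 159, 223, 225] 85.7
[71, 249, 109, 218] -39.2
[206, 184, 213, 246] 83.6
[178, 191, 185, 249] 83.1
[281, 63, 314, 33] -42.3
[295, 249, 296, 188] -89.1
[59, 47, 83, 78] 52.3
[192, 178, 198, 226] 82.9
[381, 198, 385, 152] -85.0
[255, 163, 255, 212] 90.0
[226, 135, 274, 135] 0.0
[373, 182, 376, 143] -85.6
[322, 197, 323, 157] -88.6
[396, 180, 400, 143] -83.8
[183, 126, 220, 127] 1.5
[329, 244, 329, 206] -90.0
[346, 194, 381, 194] 0.0
[365, 249, 368, 219] -84.3
[330, 209, 331, 178] -88.2
[342, 247, 344, 217] -86.2
[197, 221, 201, 249] 81.9
[256, 220, 256, 248] 90.0
```

Request:
play_rows(
  steps=[
    {"claw": -1, "dx": 0, "dy": 0, "dz": -1, "rx": 0, "ry": 0, "rz": 0},
    {"claw": -1, "dx": 0, "dy": 0, "dz": -3, "rx": 0, "ry": 0, "rz": 0},
    {"claw": -1, "dx": 0, "dy": 0, "dz": -6, "rx": 0, "ry": 0, "rz": 0},
    {"claw": -1, "dx": 0, "dy": 0, "dz": -10, "rx": 0, "ry": 0, "rz": 0},
    {"claw": -1, "dx": 0, "dy": 0, "dz": -15, "rx": 0, "ry": 0, "rz": 0},
    {"claw": -1, "dx": 0, "dy": 0, "dz": -21, "rx": 0, "ry": 0, "rz": 0},
    {"claw": -1, "dx": 0, "dy": 0, "dz": -27, "rx": 0, "ry": 0, "rz": 0},
    {"claw": -1, "dx": 0, "dy": 0, "dz": -33, "rx": 0, "ry": 0, "rz": 0},
    {"claw": -1, "dx": 0, "dy": 0, "dz": -39, "rx": 0, "ry": 0, "rz": 0},
    {"claw": -1, "dx": 0, "dy": 0, "dz": -45, "rx": 0, "ry": 0, "rz": 0},
    {"claw": -1, "dx": 0, "dy": 0, "dz": -51, "rx": 0, "ry": 0, "rz": 0},
    {"claw": -1, "dx": 0, "dy": 0, "dz": -57, "rx": 0, "ry": 0, "rz": 0},
    {"claw": -1, "dx": 0, "dy": 0, "dz": -63, "rx": 0, "ry": 0, "rz": 0},
    {"claw": -1, "dx": 0, "dy": 0, "dz": -68, "rx": 0, "ry": 0, "rz": 0},
    {"claw": -1, "dx": 0, "dy": 0, "dz": -72, "rx": 0, "ry": 0, "rz": 0},
    {"claw": -1, "dx": 0, "dy": 0, "dz": -75, "rx": 0, "ry": 0, "rz": 0},
    {"claw": -1, "dx": 0, "dy": 0, "dz": -77, "rx": 0, "ry": 0, "rz": 0},
    {"claw": -1, "dx": 0, "dy": 0, "dz": -78, "rx": 0, "ry": 0, "rz": 0},
    {"claw": -1, "dx": 0, "dy": 0, "dz": -78, "rx": 0, "ry": 0, "rz": 0},
    {"claw": -1, "dx": 0, "dy": 0, "dz": -78, "rx": 0, "ry": 0, "rz": 0},
  ],
)

```text
t: 22.92
tool_pos: [567.1, -222.3, 239.0]
orientation: [-3.137, -0.0, 0.297]
ft_force: [0.2, 0.1, -7.6]
finger_gap: 15.2
grip_force: 55.0
```

Request:
play_rows(
  steps=[
    {"claw": -1, "dx": 0, "dy": 0, "dz": 0, "rx": 0, "ry": 0, "rz": 0},
    {"claw": -1, "dx": 0, "dy": 0, "dz": 0, "rx": 0, "ry": 0, "rz": 0},
    {"claw": -1, "dx": 0, "dy": 0, "dz": 0, "rx": 0, "ry": 0, "rz": 0},
    {"claw": -1, "dx": 0, "dy": 0, "dz": 0, "rx": 0, "ry": 0, "rz": 0},
    {"claw": -1, "dx": 0, "dy": 0, "dz": 0, "rx": 0, "ry": 0, "rz": 0},
    {"claw": -1, "dx": 0, "dy": 0, "dz": 0, "rx": 0, "ry": 0, "rz": 0},
    {"claw": -1, "dx": 0, "dy": 0, "dz": 0, "rx": 0, "ry": 0, "rz": 0},
    {"claw": -1, "dx": 0, "dy": 0, "dz": 0, "rx": 0, "ry": 0, "rz": 0},
  ],
)

```text
t: 23.58
tool_pos: [567.3, -222.4, 239.3]
orientation: [-3.138, -0.0, 0.297]
ft_force: [0.2, -0.4, -7.7]
finger_gap: 15.5
grip_force: 55.0
```

```bash
python3 chk.py l
python3 - <<'E'
from go import *
a,p=load('k');b,q=load('l')
d=cv2.absdiff(a,b).max(2)
print("k vs l wrist diff inside carrier region", [(int((d[100:250,x:x+20]>40).mean()*100)) for x in range(180,400,20)])
t=np.array(json.loads(open('states.jsonl').readlines()[-1])[1]);g=t+[0,0,19-138]-3*ex
for y in (-47,-69,47,69): print(y,[proj(q,g+x*ex+y*ey+120*Z) for x in((30,-30) if y<0 else (46,-14))])
print('uprt',[proj(q,g+66*ex+y*ey+z*Z) for y in(-22,22) for z in(146,45)], 'rail',[proj(q,g+x*ex+y*ey+38*Z) for y in(-82,-74) for x in(66,0)])
e=cv2.Canny(cv2.cvtColor(b,cv2.COLOR_BGR2GRAY),60,150)
ls=cv2.HoughLinesP(e[100:260,170:420],1,np.pi/360,22,minLineLength=25,maxLineGap=4)[:,0]+[170,100,170,100]
for l in sorted(ls.tolist()): print(l,round(np.degrees(np.arctan2(l[3]-l[1],l[2]-l[0])),1))
E
```

```text
23.5833 [-0.57  0.26  1.51  0.    1.37  0.7 ] [ 567.28 -222.35  239.28] [-3.14 -0.    0.3 ] [ 0.16 -0.39 -7.69] 15.485761143034662 55.04091829061508
[ 0.01 -0.03  0.02]
far upright top IL,IR [220.29 155.49] [332.85 155.37] board FL,FR top [160.06 125.5 ] [393.51 125.18]
k vs l wrist diff inside carrier region [2, 12, 18, 13, 0, 0, 1, 0, 0, 0, 31]
-47 [array([368.84, 220.  ]), array([359.1 , 319.37])]
-69 [array([412.13, 219.99]), array([397.79, 319.41])]
47 [array([181.37, 189.49]), array([191.8 , 294.87])]
69 [array([136.92, 189.52]), array([152.19, 294.85])]
uprt [array([332.7 , 155.33]), array([307.53, 136.98]), array([220.19, 155.44]), array([245.62, 137.05])] rail [array([388.61, 136.2 ]), array([379.32, 221.15]), array([377.66, 136.21]), array([369.29, 221.15])]
[170, 124, 224, 124] 0.0
[178, 191, 183, 234] 83.4
[194, 192, 197, 217] 83.2
[196, 210, 202, 259] 83.0
[206, 180, 212, 251] 85.2
[208, 259, 222, 226] -67.0
[218, 159, 225, 233] 84.6
[223, 154, 263, 155] 1.4
[224, 160, 227, 197] 85.4
[230, 135, 283, 136] 1.1
[255, 163, 255, 206] 90.0
[256, 252, 256, 212] -90.0
[284, 135, 326, 135] 0.0
[296, 224, 296, 194] -90.0
[320, 225, 322, 182] -87.3
[329, 235, 331, 179] -88.0
[332, 176, 357, 178] 4.6
[333, 245, 336, 205] -85.7
[337, 185, 366, 184] -2.0
[341, 258, 344, 213] -86.2
[346, 194, 375, 194] 0.0
[352, 139, 391, 135] -5.9
[359, 179, 409, 219] 38.7
[362, 184, 366, 138] -85.0
[364, 259, 368, 220] -84.1
[368, 219, 406, 219] 0.0
[371, 188, 377, 137] -83.3
[376, 194, 409, 220] 38.2
[381, 194, 388, 138] -82.9
[404, 259, 409, 221] -82.5
```

The carrier is level and the boxes' top edges match the predicted upright pose to within a few pixels. Lift is 119.6 mm and the arm is still.

```bash
python3 -c "
from workcell import ticket
print(ticket.sign_off())"
```

```text
the job is handed in; nothing more can be done
None
```

The bar box stands upright in the free trough, and the arm is holding the carrier level and still by its handle about 12 cm above the counter; the job was handed in at about 24 s.

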